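# Seat the battery in the lab's spring charging cradle

### The job

Put the blue rechargeable battery on charge: push one end of it under the hood of the charging cradle against the spring contact, then tip the other end down behind the end wall so that it lies flat and fully home in the bay, and let go. Leave the orange battery where it is.

Things in the scene. Friction and masses are not known exactly. Their poses are not given: they have to be found in the camera images.
- blue_battery_center (a point): Centre of the battery to load: round stick, blue, brass cap on each end (ends alike), 36 mm diameter, 120 mm long, 0.17 to 0.29 kg. Lies level on a fixed wooden rest, top 8 mm above the bench, between 6 mm tall nibs near its ends; its middle 60 mm is clear. Local x along the stick, within 25 degrees of world x at the start; z up.
- orange_battery_center (a point): Centre of the other battery, same size and shape but orange, in the other place of the same rest, 110 mm to one side, parallel. Not to be moved. Elsewhere on the bench: a glass beaker (90 mm tall) and a test-tube rack, both at x above 0.7 m.
- bay (a point): Where the seated battery's centre lies; its axis along x (within 18 degrees of world x), z up. Fixed cradle (in mm): floor 18 below this point, 12 above bench, 66 wide. End wall: inner face x = +60, 8 thick, 24 tall above floor. Low saddles by it: x 35 to 60, inner faces y = +-22, 14 tall. Sides open from x = -50 to 35. Hood over the -x (robot's) end: front edge x = -52, back -104.
- contact (a joint): Spring contact under the hood: brass dome, radius 10 mm, on the bay axis, tip at bay x = -50 mm when free (0); pushed to -x up to 0.026 m; 2.4 N at touch, 6.4 N seated (0.010), 13 N at full travel. Hood roof underside 54, top 58 mm above bay floor, cheeks' inner faces y = +-24: enter with the spring end low, 15 to 25 degrees nose-down; a level battery cannot go in over the wall.
Things that resemble listed ones, but are neither listed nor needed, are in the scene too. There is more than one size of the part that bears blue_battery_center; the job needs the smallest.

How it is judged:
By the outcome, as a careful person would: the job done as asked, in the order asked, and still so for the second after the job is handed in, with the robot touching nothing.
It also fails if it takes over 38 s, if anything falls off the work surface, if the arm or the gripper's body presses on something with over 40 N, if the wrist force passes 120 N, or if a joint passes its speed limit or range.

### The arm

A 6-joint arm with a two-finger parallel gripper is mounted at the origin on the work surface. World frame = base frame: x ahead of the robot, y to its left, z up, the work surface at z = 0. Lengths are in m, angles in rad, forces in N, time in s.
With the tool pointing down it reaches from about 0.425 to 0.95 m from the base axis. Payload 14.7 kg.
Tool frame: the origin (TCP) lies between the finger pads; the fingertips stand 22 mm ahead of it and the grasp point (between the pads) lies 3 mm ahead of it (robot.tips_ahead is the distance from the TCP to the fingertips, in m); z points along the fingers, x is the direction in which the jaws open and shut, and the axes are right-handed (so a half turn about z gives the same grasp; the last joint's range is limited). The gripper opens to 85 mm and grips with 20 to 120 N. Pads are 22 mm wide; open, the fingers measure 114 mm over their backs; the gripper's body (76 mm by 85 mm) begins 54 mm behind the grasp point. The pads swing forward as they close: fully open they stand 13 mm farther back than shut.
Start: joints at [1.121, 0.48, 1.596, -0, 1.065, -0.047], TCP at [0.255, 0.598, 0.253] pointing down, gripper open.
Joint ranges: [-2.75, 2.75], [-0.82, 2.05], [0.23, 2.67], [-1.56, 4.7], [0.09, 2.69], [-2.92, 2.92]. Speed limits (rad/s): [1.89, 1.89, 2.39, 3.01, 3.01, 3.01].

### API

Orientations are given as a rotation vector (axis times angle).
In Python, from bench import sensors, grab_frame, robot gives the robot as it stands. The module is installed in compiled form; this text tells all that it offers.
- The arm moves only by the tool carry_out, never from a script. Its arguments are lists of equal length, an entry for each row: "claw": the finger opening in m, from 0 to 0.0854; "linear": the shift along the world's x, y, z in m, a list of three; "yaw": the turn about the world's z in rad. A call has 1 to 12 rows; each row is the pose to reach, as a shift and turn from the pose commanded when the call began; what a row does not reach only later rows make up. A row lasts 1/12 s, in which the tool goes at most 41.7 mm and 7.16 degrees, less where a joint would pass 70% of its speed; a pose out of reach is approached as far as the arm can. A call with a gripper value outside its range is refused whole. The fingers move at their own pace and stop on an object; "newtons" is the grip in N (left out, the last holds). Time passes only in rows, so rows that repeat a pose let the fingers close. It gives the time, the measured TCP pose, the force and the opening at its end, in the units of the state.
- sensors.get_state(): the state, without advancing time (a new reading comes with each control period).
- grab_frame(name): name is "scene" or "top" or "wrist"; returns a dict with "image" (420x560x3 uint8, red, green, blue), "fx", "fy", "cx", "cy" (pixels), "dist" ([k1, k2, p1, p2, k3] as OpenCV has them; the pictures are not rectified), "eye" and "rotation" of the camera in the world. Camera axes: x right, y down, z forward; pixel columns grow to the right and rows downward; lengths in m; the calibration is good to about 2 mm. A picture is of the moment at which its call begins. There is no depth.
- robot.finish_job(): hands the job in, once; it reports no verdict.
The state is a dict: "t": time; "q": joint angles; "qd": joint speeds; "tau": joint torques, N m; "ee_pos": TCP position; "eef_rot": TCP orientation; "wrist_force": force on the tool from outside, world axes, zero at the start; "torque": the same for the moment, N m; "opening": finger opening in m.
Only numpy, scipy, OpenCV 4.12 (cv2) and the standard library are available. Lean on these libraries where they do the work, as an engineer would, in place of code of your own. Each camera call takes 0.05 s, during which the arm holds its last target. There are 200 camera calls.

## Working session

There is one attempt and no reset: what is moved stays moved. The work goes in short steps, Python scripts to look and compute and a tool call to move; the robot and the scene stay as the last step left them, time stands still between calls to the robot, and variables do not carry over. Pictures are saved under pics/ and viewed, about 8 in all and at most 12, crops included, and the job is handed in when it is done.

Besides the shell and the picture viewer there is one more tool, called after "Request:" as name(argument=value, ...) on one line, values as JSON. carry_out: Moves the arm, as the interface text tells. Its arguments: {"type":"object","properties":{"claw":{"type":"array"},"linear":{"type":"array"},"yaw":{"type":"array"},"newtons":{"type":"number"}},"required":["claw","linear","yaw"]}

```bash
mkdir -p pics; ls
python3 - <<'E'
from bench import sensors, grab_frame, robot
import cv2,numpy as np
print(sensors.get_state()); print(robot.tips_ahead)
for n in ("scene","top"):
    f=grab_frame(n); cv2.imwrite(f"pics/{n}0.png",f["image"][:,:,::-1]); np.save(f"pics/{n}0.npy",f,allow_pickle=True)
    print(n,{k:np.round(v,4).tolist() for k,v in f.items() if k!="image"})
E
```

```text
pics
{'t': 0.0, 'q': array([ 1.12139074e+00,  4.80829207e-01,  1.59686036e+00,  8.30138858e-07,
        1.06506245e+00, -4.65870364e-02]), 'qd': array([ 3.01029348e-05,  1.75020556e-03,  2.35477888e-04, -6.87778165e-04,
        5.13930331e-04, -5.60427668e-04]), 'tau': array([-2.75454659e-03, -9.50675797e+01, -4.30189526e+01, -4.90951152e-04,
        1.22678478e-02, -6.26144606e-05]), 'ee_pos': array([0.25462193, 0.59765553, 0.2526791 ]), 'eef_rot': array([ 2.62044190e+00,  1.73180873e+00, -1.56471779e-03]), 'wrist_force': array([ 0.43012585,  0.14498393, -0.79947401]), 'torque': array([0.03888644, 0.02730154, 0.00098007]), 'opening': 0.0856491902679301}
0.022
scene {'fx': 506.1775, 'fy': 506.1775, 'cx': 281.0012, 'cy': 209.9504, 'dist': [0.0197, 0.0, 0.0, 0.0, 0.0], 'eye': [1.0512, -0.1761, 0.9061], 'rotation': [-2.0044, -1.6857, 0.5245]}
top {'fx': 438.1763, 'fy': 438.1763, 'cx': 282.073, 'cy': 213.4236, 'dist': [-0.0992, 0.0, 0.0, 0.0, 0.0], 'eye': [0.4115, -0.0634, 0.8713], 'rotation': [-2.1389, 2.1983, -0.1011]}
```

View pics/top0.png

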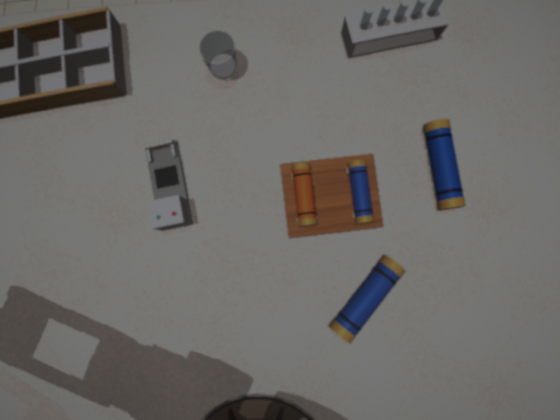

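View pics/scene0.png

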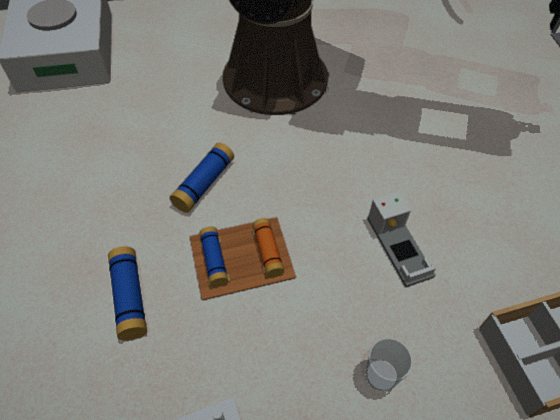

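The top view shows the rest at about (332,195), with the orange battery on the left (305,194) and the small blue one on the right (361,191). The two larger blue sticks off the rest are decoys. The cradle is at about (168,185) with its hood at the bottom, toward the robot. The scene view agrees: blue at (214,257), cradle at (400,240).

```bash
cat > h.py <<'E'
import numpy as np, cv2
from scipy.spatial.transform import Rotation as R
def load(n): return np.load(f"pics/{n}.npy",allow_pickle=True).item()
def rays(f,px):
    K=np.array([[f["fx"],0,f["cx"]],[0,f["fy"],f["cy"]],[0,0,1]])
    u=cv2.undistortPoints(np.float64(px).reshape(-1,1,2),K,np.float64(f["dist"])).reshape(-1,2)
    M=np.asarray(f["rotation"]); M=M if M.shape==(3,3) else R.from_rotvec(M).as_matrix()
    return np.c_[u,np.ones(len(u))]@M.T
def onplane(f,px,z):
    d=rays(f,px); e=np.asarray(f["eye"]); return e+d*((z-e[2])/d[:,2])[:,None]
def tri(f1,p1,f2,p2):
    out=[]
    for a,b in zip(rays(f1,p1),rays(f2,p2)):
        A=np.zeros((3,3));y=np.zeros(3)
        for d,e in((a,f1["eye"]),(b,f2["eye"])):
            d=d/np.linalg.norm(d);P=np.eye(3)-np.outer(d,d);A+=P;y+=P@np.asarray(e)
        out.append(np.linalg.solve(A,y))
    return np.array(out)
def save(n,tag):
    from bench import grab_frame
    f=grab_frame(n);np.save(f"pics/{tag}.npy",f,allow_pickle=True);cv2.imwrite(f"pics/{tag}.png",f["image"][:,:,::-1]);return f
def proj(f,P):
    K=np.array([[f["fx"],0,f["cx"]],[0,f["fy"],f["cy"]],[0,0,1]])
    M=np.asarray(f["rotation"]); M=M if M.shape==(3,3) else R.from_rotvec(M).as_matrix()
    r=R.from_matrix(M.T).as_rotvec(); return cv2.projectPoints(np.float64(P).reshape(-1,1,3),r,-M.T@np.asarray(f["eye"]),K,np.float64(f["dist"]))[0].reshape(-1,2)
E
python3 - <<'E'
from h import *
for n,z in(("top0",.026),("scene0",.026)):
    f=load(n); hsv=cv2.cvtColor(f["image"],cv2.COLOR_RGB2HSV)
    for nm,lo,hi in(("blue",(105,120,40),(130,255,255)),("orange",(5,170,90),(14,255,255)),("brass",(15,110,60),(30,255,255))):
        m=cv2.inRange(hsv,lo,hi); k,l,s,c=cv2.connectedComponentsWithStats(m)
        for i in range(1,k):
            if s[i,4]>40:
                yx=np.argwhere(l==i)[:,::-1]; print(n,nm,s[i].tolist(),c[i].round(1),onplane(f,c[i],z).round(4)[0])
t=load("top0")["image"][125:245,130:210]; s=load("scene0")["image"][185:295,355:450]
a=cv2.resize(t,None,fx=5,fy=5,interpolation=cv2.INTER_CUBIC);b=cv2.resize(s,None,fx=4,fy=4,interpolation=cv2.INTER_CUBIC)
o=np.zeros((600,800,3),np.uint8);o[:,:400]=a;o[:440,400:780]=b
cv2.imwrite("pics/crad.png",o[:,:,::-1])
E
```

```text
top0 blue [426, 128, 36, 72, 1612] [443.6 163.6] [ 0.5851 -0.3839  0.026 ]
top0 blue [351, 167, 21, 49, 708] [360.4 190.8] [ 0.5347 -0.2145  0.026 ]
top0 blue [377, 264, 21, 17, 126] [387.3 271.8] [ 0.3761 -0.2599  0.026 ]
top0 blue [342, 271, 51, 57, 1355] [367.1 298.1] [ 0.3273 -0.2188  0.026 ]
top0 blue [337, 316, 21, 18, 130] [346.9 324.7] [ 0.2782 -0.1782  0.026 ]
top0 orange [294, 169, 16, 5, 46] [301.5 170.6] [ 0.5778 -0.1007  0.026 ]
top0 orange [295, 175, 19, 38, 593] [303.8 193.4] [ 0.5326 -0.1038  0.026 ]
top0 brass [62, 9, 44, 10, 95] [84.7 13.4] [0.9355 0.3494 0.026 ]
top0 brass [17, 18, 42, 10, 91] [38.7 22.5] [0.923  0.4533 0.026 ]
top0 brass [88, 82, 25, 7, 62] [100.6  84.7] [0.7711 0.3058 0.026 ]
top0 brass [0, 88, 79, 17, 197] [38.1 96.2] [0.7545 0.4418 0.026 ]
top0 brass [424, 120, 25, 11, 167] [436.4 124.3] [ 0.6658 -0.3752  0.026 ]
top0 brass [346, 159, 20, 12, 104] [356.  162.7] [ 0.5908 -0.2085  0.026 ]
top0 brass [292, 162, 19, 8, 115] [300.4 165.6] [ 0.5878 -0.0989  0.026 ]
top0 brass [439, 198, 25, 11, 203] [451.2 203.1] [ 0.5058 -0.3938  0.026 ]
top0 brass 
[... 1032 characters left out ...]
.3836 -0.2678  0.026 ]
scene0 brass [252, 218, 19, 11, 89] [260.2 221.8] [ 0.4662 -0.1103  0.026 ]
scene0 brass [388, 218, 9, 9, 62] [391.9 222.3] [0.5138 0.1609 0.026 ]
scene0 brass [199, 227, 19, 11, 72] [207.1 229.8] [ 0.4674 -0.2214  0.026 ]
scene0 brass [108, 247, 27, 13, 176] [120.6 251.4] [ 0.4893 -0.396   0.026 ]
scene0 brass [261, 262, 24, 16, 253] [273.7 269.5] [ 0.5819 -0.1013  0.026 ]
scene0 brass [207, 273, 23, 16, 253] [218.1 279.6] [ 0.5855 -0.2108  0.026 ]
scene0 brass [493, 292, 67, 30, 417] [523.9 306.9] [0.7387 0.3473 0.026 ]
scene0 brass [117, 319, 30, 21, 483] [131.2 328.5] [ 0.657  -0.3762  0.026 ]
scene0 brass [546, 398, 14, 10, 77] [552.8 402.7] [0.9081 0.3173 0.026 ]
```

View pics/crad.png

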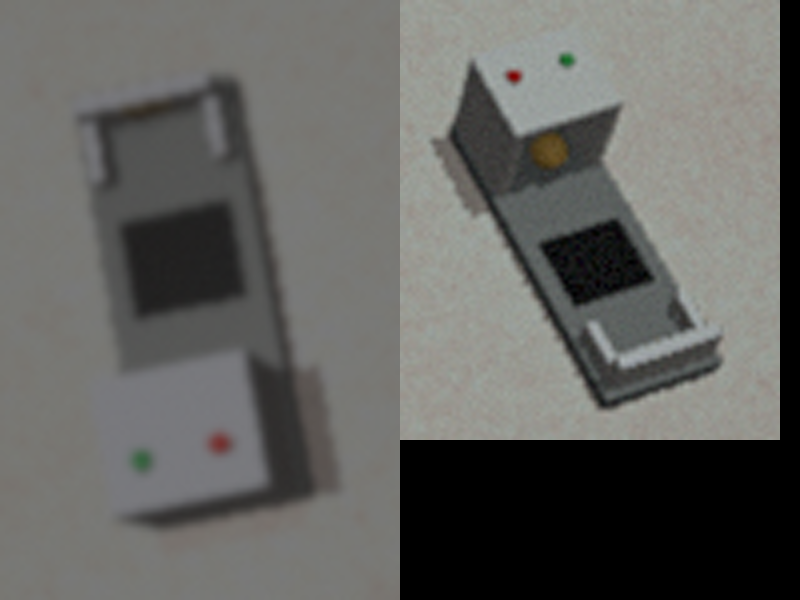

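The cradle crop shows the hood top with its LEDs, the end wall with saddles at the far end, and the brass dome under the hood front. I'll read corner pixels off it.

Run:
```python
from h import *
T=load("top0");S=load("scene0")
t=lambda L:np.array(L)/5.+[130,125]
s=lambda L:(np.array(L)-[400,0])/4.+[355,185]
np.set_printoptions(precision=4,suppress=True)
hood=onplane(T,t([(97,382),(249,350),(271,486),(119,518)]),.070); print("hood top FL,FR,BR,BL",hood[:,:2].tolist())
w=onplane(T,t([(77,112),(78,100),(211,78),(214,88)]),.036);print("wall",w[:,:2].tolist())
p=onplane(T,t([(122,222),(232,203),(245,297),(138,318)]),.0125);print("patch",p[:,:2].tolist())
hs=onplane(S,s([(620,103),(520,138),(474,62)]),.070);print("scene hood FL,FR,BR",hs[:,:2].tolist())
ws=onplane(S,s([(722,336),(613,364)]),.036);print("scene wall outerL,R",ws[:,:2].tolist())
ps=onplane(S,s([(650,275),(578,305),(541,243),(617,221)]),.0125);print("scene patch",ps[:,:2].tolist())
for q in(p,ps): print("patch centre",q.mean(0))
```

```text
hood top FL,FR,BR,BL [[0.519653369879636, 0.18597989887682423], [0.5299549485096728, 0.1285072961129719], [0.47903123198594816, 0.12047084287243354], [0.46866069652834763, 0.17753816554176383]]
wall [[0.631932312335038, 0.2055241043845578], [0.6367771489663645, 0.20518708298082447], [0.6436458064325662, 0.15189294254265984], [0.6395558388467377, 0.15067144820827666]]
patch [[0.5920540785807458, 0.19405239069566146], [0.5982972112102325, 0.14915802440477408], [0.5598857256628219, 0.14386154808304094], [0.5527494049149178, 0.18727779214993698]]
scene hood FL,FR,BR [[0.5199735588424818, 0.1883465825072238], [0.5320127762965448, 0.13242347179465658], [0.48277913046147336, 0.1228251720128361]]
scene wall outerL,R [[0.6393166812614683, 0.2079482582247527], [0.6450133659214965, 0.15095516005328974]]
scene patch [[0.5885659623247809, 0.19441492418849088], [0.5991361606374042, 0.1529576630859762], [0.5609521598851277, 0.14536864698665275], [0.5548071831514119, 0.1881126808797064]]
patch centre [0.5757 0.1686 0.0125]
patch centre [0.5759 0.1702 0.0125]
```

Request:
carry_out(claw=[0.085,0.085,0.085,0.085,0.085,0.085,0.085,0.085,0.085,0.085,0.085,0.085], linear=[[0.03,-0.03,0],[0.06,-0.06,0],[0.09,-0.09,0],[0.11,-0.12,0],[0.12,-0.15,0],[0.13,-0.18,0],[0.14,-0.21,0],[0.15,-0.24,0],[0.16,-0.27,0],[0.17,-0.3,0],[0.18,-0.33,0],[0.19,-0.36,0]], yaw=[0.05,0.1,0.15,0.2,0.25,0.3,0.35,0.4,0.45,0.48,0.48,0.48])

```text
t: 1.1
ee_pos: [0.4448, 0.2364, 0.2531]
eef_rot: [-2.134, -2.306, 0.001]
wrist_force: [0.4, 0.5, -0.1]
opening: 0.0849
```

Run:
```python
from h import *
f=save("wrist","w1"); print({k:np.round(v,4).tolist() for k,v in f.items() if k!="image"})
print(proj(f,[[.5755,.168,.012],[.534,-.2135,.044],[.445,.236,0]]))
```

```text
{'fx': 364.6762, 'fy': 364.6762, 'cx': 281.5815, 'cy': 203.7882, 'dist': [-0.0491, 0.0, 0.0, 0.0, 0.0], 'eye': [0.3641, 0.2296, 0.3725], 'rotation': [1.97, 2.1271, 0.3482]}
[[ 212.78535309  275.04774382]
 [-147.47223584  225.70756361]
 [ 282.17194883  163.15981467]]
```

View pics/w1.png

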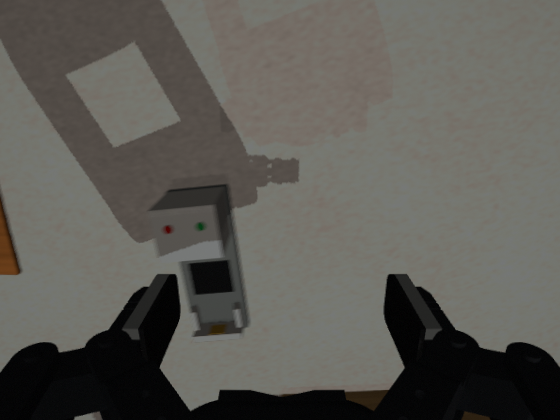

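The wrist view shows the cradle, with its hood at (190,230), dark pad at (210,277) and end wall at (218,330). Image down is +x. Next I'll move over the blue battery.

Request:
carry_out(claw=[0.085,0.085,0.085,0.085,0.085,0.085,0.085,0.085,0.085,0.085,0.085,0.085], linear=[[0.01,-0.04,0],[0.02,-0.08,0],[0.03,-0.12,-0.01],[0.04,-0.16,-0.02],[0.05,-0.2,-0.03],[0.06,-0.24,-0.04],[0.07,-0.28,-0.06],[0.08,-0.32,-0.08],[0.088,-0.36,-0.1],[0.088,-0.4,-0.1],[0.088,-0.44,-0.1],[0.088,-0.45,-0.1]], yaw=[0,0,0,0,0,0,0,0,0,0,0,0])

```text
t: 2.15
ee_pos: [0.5325, -0.216, 0.1523]
eef_rot: [-2.136, -2.304, 0.001]
wrist_force: [-0.1, 0.0, -0.2]
opening: 0.0852
```

Run:
```python
from h import *
from bench import sensors
print(sensors.get_state()["ee_pos"])
f=save("wrist","w2"); hsv=cv2.cvtColor(f["image"],cv2.COLOR_RGB2HSV)
for nm,lo,hi in(("blue",(105,120,40),(130,255,255)),("brass",(15,110,60),(30,255,255))):
    m=cv2.inRange(hsv,lo,hi); k,l,s,c=cv2.connectedComponentsWithStats(m)
    for i in range(1,k):
        if s[i,4]>80: print(nm,s[i].tolist(),c[i].round(1),onplane(f,c[i],.026).round(4)[0],onplane(f,c[i],.044).round(4)[0])
```

```text
[ 0.5324914  -0.21604003  0.15232105]
blue [256, 137, 50, 15, 614] [280.1 144.7] [ 0.4925 -0.221   0.026 ] [ 0.4895 -0.2211  0.044 ]
blue [256, 155, 49, 106, 4772] [280.8 206.7] [ 0.5366 -0.2172  0.026 ] [ 0.5304 -0.2176  0.044 ]
blue [0, 157, 73, 29, 1274] [ 35.2 172.3] [ 0.524  -0.3925  0.026 ] [ 0.5187 -0.3801  0.044 ]
blue [0, 181, 103, 146, 9957] [ 53.4 253.4] [ 0.5873 -0.3874  0.026 ] [ 0.5773 -0.3753  0.044 ]
blue [260, 259, 45, 16, 443] [281.7 267.5] [ 0.5851 -0.213   0.026 ] [ 0.5754 -0.2137  0.044 ]
blue [40, 311, 67, 35, 848] [ 74.3 332.5] [ 0.6596 -0.3799  0.026 ] [ 0.6443 -0.3684  0.044 ]
brass [250, 114, 62, 37, 1431] [280.5 126.5] [ 0.4804 -0.2216  0.026 ] [ 0.4783 -0.2217  0.044 ]
brass [403, 124, 72, 39, 1939] [440.4 139.4] [ 0.4804 -0.1129  0.026 ] [ 0.4783 -0.121   0.044 ]
brass [0, 129, 67, 38, 1978] [ 29.6 147.2] [ 0.5061 -0.3941  0.026 ] [ 0.5022 -0.3815  0.044 ]
brass [425, 168, 35, 99, 2087] [441.1 215.7] [ 0.5348 -0.1007  0.026 ] [ 0.5287 -0.1097  0.044 ]
brass [392, 243, 12, 20, 186] [397.6 252.6] [ 0.5664 -0.1273  0.026 ] [ 0.558  -0.1343  0.044 ]
brass [257, 266, 51, 24, 717] [281.9 279.7] [ 0.5956 -0.212   0.026 ] [ 0.585  -0.2128  0.044 ]
brass [409, 272, 43, 25, 596] [432.5 283.1] [ 0.5904 -0.0952  0.026 ] [ 0.5803 -0.1046  0.044 ]
brass [57, 337, 35, 16, 201] [ 72.9 346.1] [ 0.6739 -0.383   0.026 ] [ 0.6576 -0.3712  0.044 ]
```

View pics/w2.png

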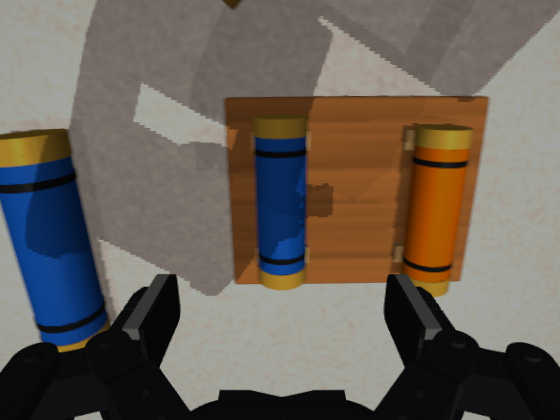

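The wrist view shows the small blue battery centred between the open fingers (ring bands at rows 154 and 261, column 281), clear of orange at column 440. I'll descend, grip and lift.

Request:
carry_out(claw=[0.085,0.085,0.085,0.085,0.085,0.03,0.03,0.03,0.03,0.03,0.03,0.03], linear=[[0,-0.001,-0.03],[0,-0.001,-0.065],[0,-0.001,-0.095],[0,-0.001,-0.116],[0,-0.001,-0.116],[0,-0.001,-0.116],[0,-0.001,-0.116],[0,-0.001,-0.116],[0,-0.001,-0.116],[0,-0.001,-0.116],[0,-0.001,-0.116],[0,-0.001,-0.116]], yaw=[0,0,0,0,0,0,0,0,0,0,0,0], newtons=40)

```text
t: 3.2
ee_pos: [0.5338, -0.2136, 0.039]
eef_rot: [2.132, 2.304, 0.001]
wrist_force: [-1.8, -0.8, 11.2]
opening: 0.0345
```

The closing left an 11 N upward force and pulled the hand about 3 mm sideways. The swung-forward tips are probably touching the rest, and the battery lies nearer y = -0.2136. I'll open, rise 8 mm, correct y and grip again.

Request:
carry_out(claw=[0.06,0.06,0.06,0.06,0.03,0.03,0.03,0.03,0.03,0.03], linear=[[0,0,0],[0,0,0],[0,0.003,0.008],[0,0.0035,0.008],[0,0.0035,0.008],[0,0.0035,0.008],[0,0.0035,0.008],[0,0.0035,0.008],[0,0.0035,0.008],[0,0.0035,0.008]], yaw=[0,0,0,0,0,0,0,0,0,0], newtons=40)

```text
t: 4.03
ee_pos: [0.5343, -0.2122, 0.0469]
eef_rot: [2.13, 2.302, 0.0]
wrist_force: [-6.4, -23.2, 21.9]
opening: 0.0337
```

Run:
```python
from h import *
f=save("wrist","w3"); s=save("scene","s3")
a=cv2.resize(f["image"][60:420,100:460],(400,400)); 
b=cv2.resize(s["image"][200:310,160:270],(400,400),interpolation=cv2.INTER_CUBIC)
cv2.imwrite("pics/m3.png",np.hstack([a,b])[:,:,::-1])
```

```text
(no output)
```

View pics/m3.png

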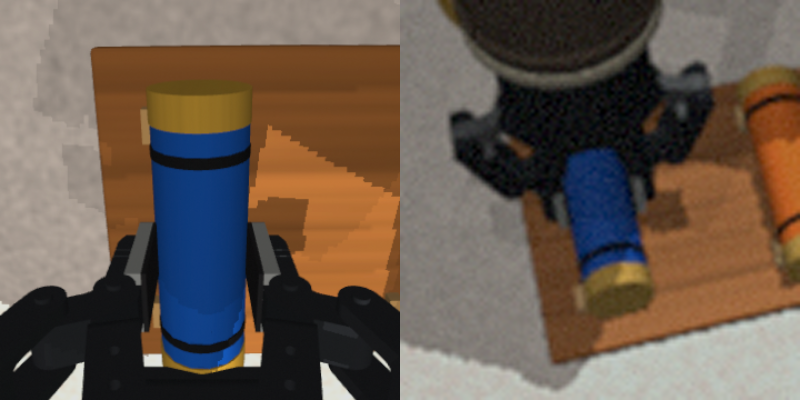

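The fingers straddle the battery's middle correctly. The loads look like a closing preload against the rest and nibs. Lifting should release it.

Request:
carry_out(claw=[0.03,0.03,0.03,0.03,0.03,0.03,0.03,0.03], linear=[[0,0,0.01],[0,0,0.025],[0,0,0.05],[0,0,0.08],[0,0,0.12],[0,0,0.12],[0,0,0.12],[0,0,0.12]], yaw=[0,0,0,0,0,0,0,0])

```text
t: 4.8
ee_pos: [0.5324, -0.2093, 0.1649]
eef_rot: [-2.134, -2.305, 0.0]
wrist_force: [-1.2, 0.3, -2.9]
opening: 0.0342
```

Run:
```python
from h import *
f=save("wrist","w4"); s=save("scene","s4")
hsv=cv2.cvtColor(f["image"],cv2.COLOR_RGB2HSV)
a=cv2.resize(f["image"][60:420,100:460],(400,400)); 
b=cv2.resize(s["image"][150:300,140:290],(400,400),interpolation=cv2.INTER_CUBIC)
cv2.imwrite("pics/m4.png",np.hstack([a,b])[:,:,::-1])
```

```text
(no output)
```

View pics/m4.png

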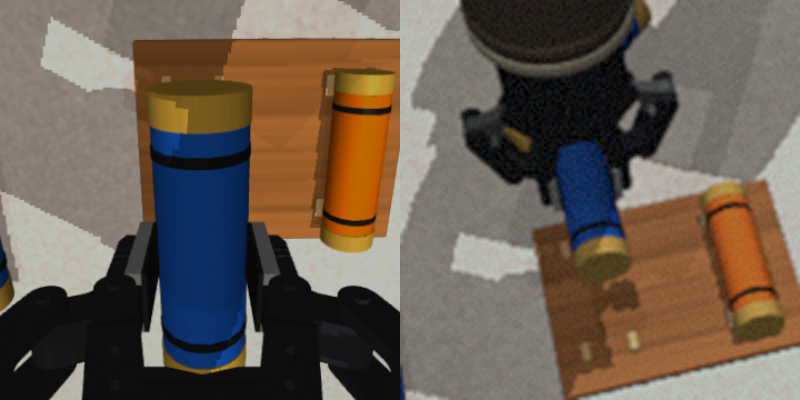

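The battery is lifted level and centred in the pads, and orange is untouched. I'll work out the tip and axis heights relative to the TCP.

Run:
```python
from h import *
f=load("w4"); g=load("s4"); np.set_printoptions(precision=4,suppress=True)
M=R.from_rotvec(f["rotation"]).as_matrix(); e=np.asarray(f["eye"]); T=np.array([.5324,-.2093,.1649])
print("eye-T",e-T)
for row,l,r,w in((260,243,324,.0342),(135+0,234,326,.036)):
    d=rays(f,[(l,row),(r,row)]); s=w/np.linalg.norm(d[0]-d[1]); print((e+d.mean(0)*s)-T)
# battery from brass caps/blue silhouettes
hsv=cv2.cvtColor(f["image"],cv2.COLOR_RGB2HSV)
m=cv2.inRange(hsv,(105,120,40),(130,255,255))
for row in (150,170,190,210,215):
    c=np.where(m[row,200:360])[0]+200; d=rays(f,[(c[0],row),(c[-1]+1,row)]); s=.036/np.linalg.norm(d[0]-d[1]); print(row,c[0],c[-1],(e+d.mean(0)*s)-T)
hs=cv2.cvtColor(g["image"],cv2.COLOR_RGB2HSV); mb=cv2.inRange(hs,(15,110,60),(30,255,255)); k,l,s,c=cv2.connectedComponentsWithStats(mb)
for i in range(1,k):
    if s[i,4]>40: print(s[i],c[i])
```

```text
eye-T [-0.0807 -0.0069  0.1194]
[-0.0093 -0.0007 -0.0187]
[-0.0607 -0.0061 -0.0241]Traceback (most recent call last):
  File "<stdin>", line 11, in <module>
IndexError: index 0 is out of bounds for axis 0 with size 0
```

The pad tips reach only just past the battery axis, so this grip is marginal. I'll set the battery back on the rest and grip it about 10 mm deeper, as I first did.

Request:
carry_out(claw=[0.03,0.03,0.03,0.03,0.03,0.03,0.06,0.06,0.06,0.06,0.06,0.06], linear=[[0,0,-0.03],[0,0,-0.06],[0,0,-0.09],[0,0,-0.11],[0,-0.001,-0.118],[0,-0.002,-0.118],[0,-0.002,-0.118],[0,-0.002,-0.118],[0,-0.003,-0.118],[0,-0.003,-0.125],[0,-0.003,-0.131],[0,-0.003,-0.131]], yaw=[0,0,0,0,0,0,0,0,0,0,0,0])

```text
t: 5.9
ee_pos: [0.5321, -0.2121, 0.033]
eef_rot: [-2.133, -2.305, 0.001]
wrist_force: [-0.2, 0.6, -0.1]
opening: 0.0599
```

Request:
carry_out(claw=[0.03,0.03,0.03,0.03,0.03,0.03,0.03], linear=[[0,0,0],[0,0,0],[0,0,0],[0,0,0],[0,0,0],[0,0,0],[0,0,0]], yaw=[0,0,0,0,0,0,0])

```text
t: 6.48
ee_pos: [0.5334, -0.2132, 0.0348]
eef_rot: [2.133, 2.304, 0.0]
wrist_force: [0.3, -5.1, 2.7]
opening: 0.0344
```

The grip is good now: TCP 9 mm above the axis, tips 13 mm below it. The hand can't pitch, so I'll tilt the battery by resting one end on the hood's side edge with the battery crosswise and lowering the hand. After that I'll yaw it into line with the low end toward the hood.

Request:
carry_out(claw=[0.03,0.03,0.03,0.03,0.03,0.03,0.03,0.03,0.03,0.03,0.03,0.03], linear=[[0,0,0.02],[0,0,0.05],[0,0,0.09],[0,0.02,0.12],[0,0.05,0.131],[0,0.08,0.131],[-0.005,0.11,0.131],[-0.01,0.14,0.131],[-0.015,0.17,0.131],[-0.018,0.2,0.131],[-0.021,0.23,0.131],[-0.021,0.26,0.131]], yaw=[0,0,0,-0.12,-0.24,-0.36,-0.48,-0.6,-0.72,-0.84,-0.96,-1.08])

```text
t: 7.48
ee_pos: [0.5108, 0.0477, 0.1655]
eef_rot: [-3.016, -0.878, 0.001]
wrist_force: [0.7, 0.8, -1.7]
opening: 0.0349
```

Request:
carry_out(claw=[0.03,0.03,0.03,0.03,0.03,0.03,0.03,0.03], linear=[[0,0.01,0],[0,0.02,0],[0,0.034,0],[0,0.034,-0.02],[0,0.034,-0.04],[0,0.034,-0.055],[0,0.034,-0.06],[0,0.034,-0.06]], yaw=[-0.12,-0.24,-0.36,-0.393,-0.393,-0.393,-0.393,-0.393])

```text
t: 8.15
ee_pos: [0.511, 0.0803, 0.1044]
eef_rot: [-3.129, -0.282, 0.004]
wrist_force: [-0.7, -0.8, -1.7]
opening: 0.0348
```

Run:
```python
from h import *
f=save("wrist","w5"); s=save("scene","s5")
a=cv2.resize(f["image"],(533,400)); 
b=cv2.resize(s["image"][150:290,300:440],(400,400),interpolation=cv2.INTER_CUBIC)
cv2.imwrite("pics/m5.png",np.hstack([a[:,:400],b])[:,:,::-1])
```

```text
(no output)
```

View pics/m5.png

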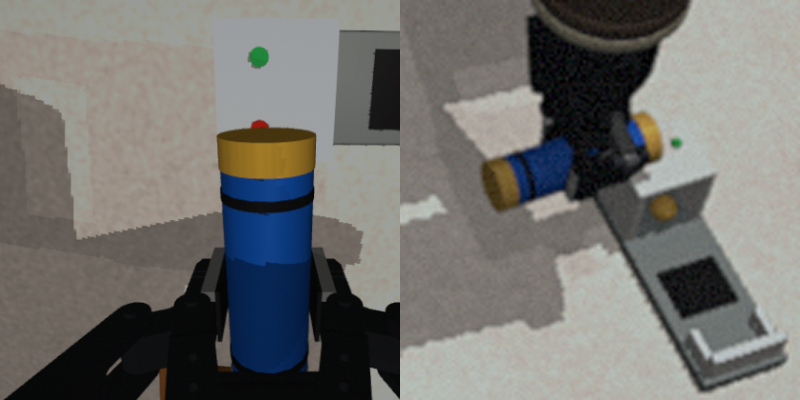

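The wrist view shows the battery crosswise with one end over the hood top, edges parallel to it. The low end will point toward -y. Now I'll press down to tilt it.

Request:
carry_out(claw=[0.03,0.03,0.03,0.03,0.03,0.03,0.03,0.03], linear=[[0,0,-0.006],[0,0,-0.011],[0,0,-0.015],[0,0,-0.018],[0,0,-0.021],[0,0,-0.024],[0,0,-0.025],[0,0,-0.025]], yaw=[0,0,0,0,0,0,0,0])

```text
t: 8.92
ee_pos: [0.5125, 0.0798, 0.0805]
eef_rot: [3.128, 0.282, 0.002]
wrist_force: [1.2, -9.2, 6.8]
opening: 0.0346
```

Run:
```python
from h import *
np.set_printoptions(precision=4,suppress=True)
f=load("w5"); c=np.array([(214,18),(337,18),(337,150),(214,150)])/.952
P=onplane(f,c,.070); print("hood",P[:,:2].tolist())
img=f["image"][:,:,:]; g=save("wrist","w6"); s=save("scene","s6")
a=cv2.resize(g["image"],(533,400)); b=cv2.resize(s["image"][150:290,300:440],(400,400),interpolation=cv2.INTER_CUBIC)
cv2.imwrite("pics/m6.png",np.hstack([a[:,:400],b])[:,:,::-1])
```

```text
hood [[0.47196337300166286, 0.1795772910427454], [0.5208521722358184, 0.18844043307027603], [0.5335532905329479, 0.13566616350998065], [0.4791880194938203, 0.1258035084215618]]
```

View pics/m6.png

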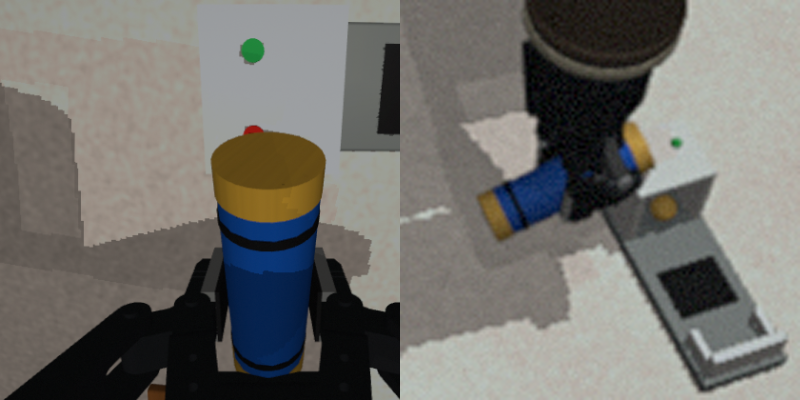

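The battery is tilted about 20°, raised end on the hood, with moderate force. Now I'll lift and turn -90° so the low end faces the hood, then move above the bay.

Request:
carry_out(claw=[0.03,0.03,0.03,0.03,0.03,0.03,0.03,0.03,0.03,0.03,0.03,0.03], linear=[[0,0,0.02],[0,0,0.05],[0,0,0.08],[0.01,0.005,0.08],[0.02,0.015,0.08],[0.03,0.025,0.08],[0.04,0.035,0.08],[0.05,0.045,0.08],[0.06,0.06,0.08],[0.07,0.07,0.08],[0.08,0.08,0.08],[0.084,0.09,0.08]], yaw=[0,0,-0.12,-0.24,-0.36,-0.48,-0.6,-0.72,-0.84,-0.96,-1.08,-1.2])

```text
t: 10.02
ee_pos: [0.597, 0.1709, 0.1602]
eef_rot: [-2.736, 1.542, -0.001]
wrist_force: [-0.7, 0.6, -1.1]
opening: 0.0346
```

Request:
carry_out(claw=[0.03,0.03,0.03,0.03,0.03,0.03], linear=[[0,0,0],[0,0,0],[0,0,0],[0,0,-0.02],[0,0,-0.03],[0,0,-0.03]], yaw=[-0.12,-0.24,-0.36,-0.37,-0.37,-0.37])

```text
t: 10.52
ee_pos: [0.5943, 0.1699, 0.1279]
eef_rot: [2.412, -2.009, -0.004]
wrist_force: [-1.4, 0.0, -2.7]
opening: 0.0347
```

Run:
```python
from h import *
g=save("wrist","w7"); s=save("scene","s7"); t=save("top","t7")
a=cv2.resize(g["image"][:,40:520],(400,350)); b=cv2.resize(s["image"][170:290,330:450],(400,400),interpolation=cv2.INTER_CUBIC)
o=np.zeros((400,800,3),np.uint8);o[:350,:400]=a;o[:,400:]=b
cv2.imwrite("pics/m7.png",o[:,:,::-1])
```

```text
(no output)
```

View pics/m7.png

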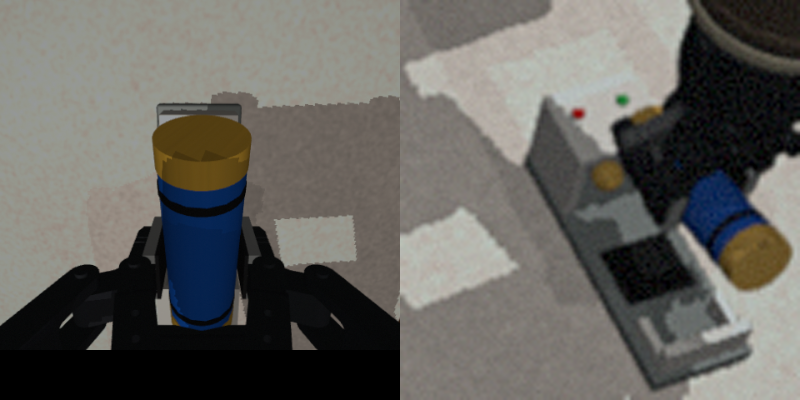

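Run:
```python
from h import *
np.set_printoptions(precision=4,suppress=True)
f=load("w7"); bay=np.array([.5757,.168]); a=np.radians(10.2); u=np.array([np.cos(a),np.sin(a)]);v=np.array([-u[1],u[0]])
print("eye",f["eye"])
im=cv2.cvtColor(f["image"],cv2.COLOR_RGB2GRAY)
for r in (122,126,130,134,138): print(r,im[r,218:342:4].tolist())
for z in (.036,.012,0):
    P=onplane(f,[(228.4,125),(329.2,125)],z)[:,:2]; q=P-bay; print(z,np.c_[q@u,q@v],np.linalg.norm(P[0]-P[1]))
T=np.array([.5943,.1699])-bay; print("tcp",T@u,T@v)
# battery blue silhouette lateral
m=cv2.inRange(cv2.cvtColor(f["image"],cv2.COLOR_RGB2HSV),(105,120,30),(130,255,255))
for r in (265,290,310,330):
    c=np.where(m[r,200:360])[0]+200
    if len(c): P=onplane(f,[((c[0]+c[-1]+1)/2,r)],.128-.009+.012)[0,:2]-bay; print(r,c[0],c[-1],P@u,P@v)
```

```text
eye [0.6772 0.1844 0.247 ]
122 [151, 152, 150, 152, 149, 147, 151, 152, 151, 151, 151, 134, 149, 149, 150, 149, 131, 151, 150, 104, 100, 102, 103, 102, 102, 102, 99, 101, 101, 104, 103]
126 [151, 152, 152, 67, 69, 70, 69, 68, 70, 69, 69, 68, 69, 68, 67, 67, 66, 66, 48, 48, 46, 47, 46, 47, 46, 45, 45, 44, 99, 105, 103]
130 [151, 149, 152, 108, 110, 110, 110, 109, 109, 109, 87, 108, 109, 109, 107, 106, 106, 106, 63, 63, 63, 62, 63, 64, 64, 64, 63, 64, 102, 105, 104]
134 [149, 148, 152, 107, 77, 59, 59, 58, 58, 59, 59, 59, 59, 59, 59, 58, 59, 59, 59, 59, 59, 59, 59, 59, 59, 58, 59, 63, 100, 106, 107]
138 [150, 146, 147, 97, 137, 137, 137, 137, 136, 136, 135, 131, 99, 77, 69, 64, 64, 64, 65, 66, 77, 89, 89, 89, 88, 89, 87, 56, 104, 106, 103]
0.036 [[ 0.0781  0.0283]
 [ 0.0782 -0.0293]] 0.0575645969691781
0.012 [[ 0.0753  0.0317]
 [ 0.0754 -0.0324]] 0.06411337775491861
0 [[ 0.0738  0.0334]
 [ 0.074  -0.034 ]] 0.06738776814778893
tcp 0.018642499314835165 -0.0014238045148027153
265 234 329 0.040011008197852416 -0.0022533982099882974
290 237 326 0.029690381954471833 -0.0022841438656759326
310 239 324 0.021005728353220794 -0.002310069650337133
330 242 322 0.011902116919742592 -0.002529255363868113
```

The wrist view shows the raised end over the end wall and the battery roughly in line. Numbers put the battery 2 mm to the -y side of the bay axis, with the yaw matching. I'll shift +2 mm sideways and lower it into the bay.

Request:
carry_out(claw=[0.03,0.03,0.03,0.03,0.03,0.03], linear=[[0,0.002,-0.02],[0,0.002,-0.04],[0,0.002,-0.055],[0,0.002,-0.065],[0,0.002,-0.068],[0,0.002,-0.068]], yaw=[0,0,0,0,0,0], newtons=45)

```text
t: 11.17
ee_pos: [0.5958, 0.1723, 0.0621]
eef_rot: [2.413, -2.012, -0.001]
wrist_force: [-0.3, 0.7, -1.0]
opening: 0.0348
```

Request:
carry_out(claw=[0.03,0.03,0.03,0.03,0.03,0.03], linear=[[-0.003,-0.0005,0],[-0.006,-0.001,0],[-0.009,-0.0015,0],[-0.012,-0.002,0],[-0.013,-0.0023,0],[-0.013,-0.0023,0]], yaw=[0,0,0,0,0,0])

```text
t: 11.67
ee_pos: [0.5825, 0.17, 0.0626]
eef_rot: [-2.413, 2.012, -0.0]
wrist_force: [-0.3, -1.1, -1.4]
opening: 0.0346
```

Request:
carry_out(claw=[0.03,0.03,0.03,0.03], linear=[[-0.002,-0.0004,0],[-0.004,-0.0007,0],[-0.005,-0.0009,0],[-0.005,-0.0009,0]], yaw=[0,0,0,0])

```text
t: 12.0
ee_pos: [0.5782, 0.1692, 0.0625]
eef_rot: [-2.412, 2.012, -0.001]
wrist_force: [3.9, 1.8, -0.4]
opening: 0.0347
```

Contact was felt where predicted (about 4 N, spring in about 4 mm). I'll push on by 10 mm.

Request:
carry_out(claw=[0.03,0.03,0.03,0.03,0.03], linear=[[-0.003,-0.0005,0],[-0.006,-0.001,0],[-0.009,-0.0016,0],[-0.01,-0.0018,0],[-0.01,-0.0018,0]], yaw=[0,0,0,0,0])

```text
t: 12.42
ee_pos: [0.5687, 0.1675, 0.0627]
eef_rot: [-2.411, 2.011, -0.002]
wrist_force: [7.4, 0.7, 0.5]
opening: 0.0344
```

Request:
carry_out(claw=[0.03,0.03,0.03,0.03,0.03,0.03,0.03,0.03], linear=[[0,0,-0.003],[0,0,-0.006],[0,0,-0.009],[0,0,-0.012],[0,0,-0.015],[0,0,-0.018],[0,0,-0.021],[0,0,-0.021]], yaw=[0,0,0,0,0,0,0,0])

```text
t: 13.08
ee_pos: [0.57, 0.1678, 0.0419]
eef_rot: [-2.41, 2.01, -0.004]
wrist_force: [10.0, 2.8, 6.3]
opening: 0.0346
```

Run:
```python
from h import *
g=save("wrist","w8"); s=save("scene","s8"); t=save("top","t8")
a=cv2.resize(g["image"][:,40:520],(400,350)); b=cv2.resize(s["image"][180:290,350:460],(400,400),interpolation=cv2.INTER_CUBIC)
o=np.zeros((400,800,3),np.uint8);o[:350,:400]=a;o[:,400:]=b
cv2.imwrite("pics/m8.png",o[:,:,::-1])
```

```text
(no output)
```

View pics/m8.png

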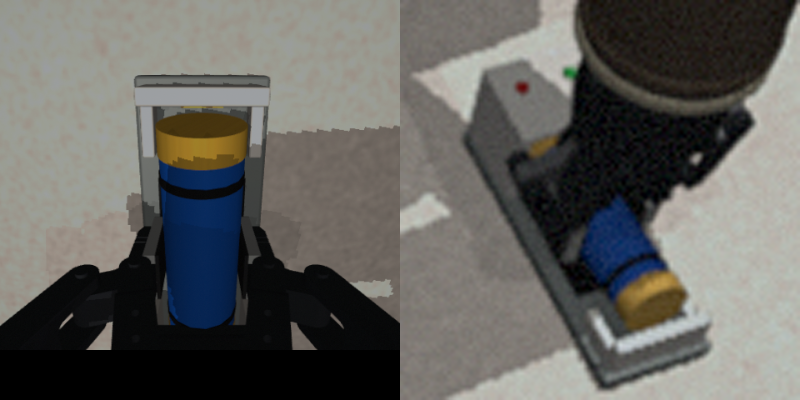

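The raised end is now inside the end wall, with a clear gap between its cap and the wall top. A few degrees of tilt remain. I'll lower a further 4 mm, ease back toward the wall, then release.

Request:
carry_out(claw=[0.03,0.03,0.03,0.03,0.03,0.03,0.03,0.03,0.03], linear=[[0,0,-0.002],[0,0,-0.004],[0,0,-0.004],[0.0015,0.0003,-0.004],[0.003,0.0005,-0.004],[0.0045,0.0008,-0.004],[0.006,0.001,-0.004],[0.006,0.001,-0.004],[0.006,0.001,-0.004]], yaw=[0,0,0,0,0,0,0,0,0])

```text
t: 13.98
ee_pos: [0.5739, 0.1684, 0.0373]
eef_rot: [-2.412, 2.012, -0.0]
wrist_force: [2.5, 1.1, 4.5]
opening: 0.0349
```

Request:
carry_out(claw=[0.045,0.06,0.07,0.075,0.075,0.075,0.075,0.075,0.075,0.075,0.075,0.075], linear=[[0,0,0],[0,0,0],[0,0,0],[0,0,0],[0,0,0],[0,0,0.01],[0,0,0.03],[0,0,0.06],[0,0,0.1],[0,0,0.14],[0,0,0.16],[0,0,0.16]], yaw=[0,0,0,0,0,0,0,0,0,0,0,0])

```text
t: 14.98
ee_pos: [0.5762, 0.1689, 0.2033]
eef_rot: [-2.408, 2.008, -0.007]
wrist_force: [0.6, 1.3, -0.2]
opening: 0.0752
```

Request:
carry_out(claw=[0.075,0.075,0.075,0.075,0.075,0.075], linear=[[-0.01,-0.03,0],[-0.02,-0.06,0],[-0.03,-0.09,0],[-0.04,-0.12,0.0],[-0.05,-0.14,0.0],[-0.05,-0.14,0.0]], yaw=[0,0,0,0,0,0])

```text
t: 15.48
ee_pos: [0.5215, 0.0253, 0.1974]
eef_rot: [2.409, -2.014, -0.002]
wrist_force: [0.7, 0.6, -0.4]
opening: 0.0753
```

Run:
```python
from h import *
np.set_printoptions(precision=4,suppress=True)
s=save("scene","s9"); t=save("top","t9")
a=cv2.resize(t["image"][125:245,130:230],(400,480),interpolation=cv2.INTER_CUBIC); b=cv2.resize(s["image"][180:290,350:450],(400,440),interpolation=cv2.INTER_CUBIC)
o=np.zeros((480,800,3),np.uint8);o[:,:400]=a;o[:440,400:]=b
cv2.imwrite("pics/m9.png",o[:,:,::-1])
for n in("t9","s9"):
    f=load(n);hsv=cv2.cvtColor(f["image"],cv2.COLOR_RGB2HSV)
    for nm,lo,hi in(("blue",(105,120,40),(130,255,255)),("orange",(5,170,90),(14,255,255)),("brass",(15,110,60),(30,255,255))):
        k,l,st,c=cv2.connectedComponentsWithStats(cv2.inRange(hsv,lo,hi))
        for i in range(1,k):
            p=onplane(f,c[i],.044)[0]
            if st[i,4]>40 and .4<p[0]<.7 and -.15<p[1]<.3: print(n,nm,st[i].tolist(),c[i].round(1),p[:2])
```

```text
t9 blue [157, 183, 13, 15, 119] [162.6 189.9] [0.5448 0.1683]
t9 orange [295, 175, 20, 38, 583] [304.2 193.9] [ 0.5291 -0.1036]
t9 brass [292, 162, 19, 8, 99] [300.7 165.5] [ 0.5844 -0.0987]
t9 brass [296, 214, 22, 13, 164] [306.6 221.2] [ 0.4767 -0.1065]
s9 blue [387, 222, 37, 45, 729] [404.4 243.1] [0.577  0.1637]
s9 orange [255, 223, 16, 6, 46] [261.8 225. ] [ 0.4864 -0.1096]
s9 orange [256, 228, 23, 34, 483] [266.4 243.5] [ 0.5316 -0.1075]
s9 orange [265, 259, 15, 8, 49] [271.6 261.8] [ 0.5742 -0.1039]
s9 brass [385, 217, 17, 12, 86] [391.2 221.1] [0.5219 0.1534]
s9 brass [251, 218, 20, 19, 107] [259.1 223.4] [ 0.4816 -0.1144]
s9 brass [410, 260, 18, 12, 123] [418.5 265.2] [0.6296 0.1749]
s9 brass [261, 262, 24, 17, 267] [273.4 269.8] [ 0.592  -0.1033]
```

View pics/m9.png

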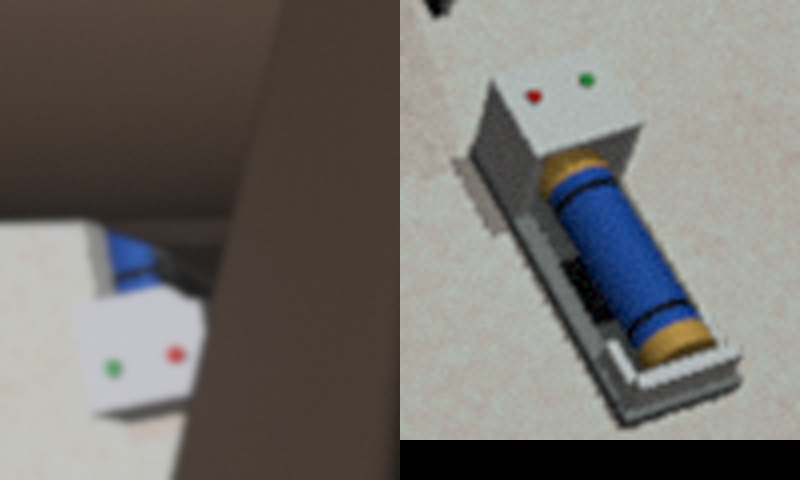

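The scene crop shows the battery lying flat. One cap is under the hood at (575,170), the other is down behind the end wall between the saddles at (680,345), and the hand is clear. The orange battery's position hasn't changed. I'm handing in.

```bash
python3 -c "
from bench import robot
print(robot.finish_job())"
```

```text
the job is handed in; nothing more can be done
None
```

The blue battery is on charge: it lies flat in the bay, with one end under the hood against the spring contact and the other down behind the end wall. I let go and handed the job in at about 15.6 s.

**How it went:**
- **Grip:** My second grip held the battery only near its top. I set it back on the rest and gripped it again, deeper.
- **Tilt:** The hand cannot pitch, so I tilted the battery about 20° by pressing its raised end on the side edge of the hood.
- **Loading:** I yawed it into line and pushed it in against the spring; the wrist force rose from 4 to 7 to 10 N. I then lowered the other end behind the wall, eased back and released.

**Last checks:**
- **Seating:** Before release, the hand's height put the battery axis at about 28.5 mm; seated is 30 mm. The scene view afterwards showed it flat behind the wall, its centre within about 2 mm of my estimate of the bay.
- **Orange battery:** It stayed within about 1 mm of where it started in the top view, so it was not moved.
- **Hand:** It was clear of everything, with wrist force near zero.

**Not fully confirmed:**
- In the last top view the arm hid most of the cradle, so the final seating rests on the scene view and the hand's height.
- My position estimates for the cradle disagreed by 2 to 4 mm between views. The spring touched where predicted.

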